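Refit the dust cup of the bench cyclone

TASK

The dust cup of the small bench cyclone has been emptied. Pick it up by its handle, push it straight up into the cyclone's bayonet ring with the handle swung to the left, against the sprung seal, and twist it until the handle points to the front and all three lugs have dropped into their notches, so that the cup hangs locked when you let go. The lugs are moulded plastic: feel your way in and to the stop and never force anything; leave the tape measure, the brush and the carton where they are.

Things in the scene. Friction and masses are not known exactly. Their poses are not given: they have to be found in the camera images.
- stand: Stand: steel foot screwed to the bench, 22 mm post 98 mm behind the axis, clamp band holding a steel cone-shaped cyclone (radius to 49 mm, top 342 mm up, inlet stub to -y). Origin on the bench under the cyclone's vertical axis; z up, -x the front, +y the left seen from in front. Only the stand is measured: in its clamp the cyclone sits up to 5 mm high or low and up to 0.16 rad turned; axis exact, clamp firm.
- mouth (a point): Nominal centre of the cyclone's mouth, on its axis 125 mm above the bench, stand's axes (real height 120 to 130). Mouth: grey plastic bayonet ring facing down, outside radius 49 mm; inside at its lower edge a ledge of bore radius 33.8 mm, broken by three gaps 35 deg wide, 120 deg apart, for the cup's lugs. The ring wall inside the ledge has radius 43.5 mm; the seal lies above.
- entry_mark (a point): Nominal place of the rib on the ring's outside over the front left gap: 49 mm from the axis, 53 deg clockwise, seen from above, of the front (cyclone's turn adds to it). Handle under this rib = lugs under the gaps, within 7 deg. A wall closes each gap's clockwise side up to the seal. Ledge top, counter-clockwise from a gap: ramp from 3.5 to 6 mm above the ring's underside, 6 mm, notch at 3 mm, solid stop.
- lock_mark (a point): Nominal place of the two side-by-side ribs on the ring's front: the handle points there when locked (cyclone's turn adds to it). The cup is locked by a counter-clockwise turn, seen from above, of 53 deg from the gap centre: the notch lets the lugs stand 48 to 58 deg from it; at 58 deg they meet the stop. 20 N on the handle against the stop is too much for the lugs.
- cup_grip (a point): Middle of the dust cup's handle: black, level, flat-sided, 20 mm wide, 22 mm high, from 39 mm nearer the cup to 38 mm farther out. Axes are the cup's: z up, handle along -x, cup axis 112 mm off along +x. 34 mm above the cup's underside. Cup: grey plastic, 130 to 210 g, 80 mm high, body radius 38 mm, standing on the bench.
- cup_rim (a point): Centre of the cup's flat rim, on its axis, 80 mm above its underside; the cup's axes. Neck radius 30.5 mm, bevelled at the rim, with three equal lugs outside: 20 deg wide, out to radius 39.5 mm, from 70 to 76 mm above the underside, one straight above the handle, the others 120 deg to each side. Wider body below 55 mm.
- seal (a joint): How far the flat spring-loaded rubber seal in the mouth is pressed up, m. 0: free, its face 10.5 mm above the ring's underside; 0.009: hard against its stop. Pushes back 1.25 N at first touch plus 0.5 N per mm. About 0.0055 with the lugs on the high ledge, 0.0025 with the lugs resting in the notches.
- tape_measure_mid (a point): Middle of a steel tape measure in its case standing on its edge, 34 x 73 x 68 mm; loose bystander.
- paint_brush_mid (a point): Middle of a flat paint brush lying on the bench, 227 x 54 x 16 mm, long side along its y; loose bystander.
- nail_box_mid (a point): Middle of a small carton of nails, 61 x 110 x 44 mm; loose bystander.

How it is judged:
At the end, for the whole second after the job is handed in: The cup hangs in the ring, let go of and at rest: lugs down in the notches (seal pressed in 1.2 to 4.2 mm), rim 129 to 147 mm above the bench and within 6 mm of the axis, upright to 0.08 rad, handle to the front (grip within 33 mm of straight ahead) (value of joint seal between 0.0012 and 0.0042 m and z of cup_rim in the frame of stand between 0.129 and 0.147 m and horizontal distance between cup_rim and stand below 0.006 m and angle between cup_rim's own z axis and vertical below 0.08 rad and y of cup_grip in the frame of stand between -0.033 and 0.033 m and x of cup_grip in the frame of stand below -0.09 m and contact force between the fingers and cup below 0.1 N and linear speed of cup below 0.02 m/s); the robot touches nothing.
It fails at once if the stand, cyclone or bayonet ring is pushed with more than 60 N in all (20 N on the handle against the stop) (contact force between anything else and stand above 60 N).
It fails at once if the tape measure, the brush or the carton is shifted by more than 20 mm (distance of any of tape_measure_mid, paint_brush_mid, nail_box_mid from where it was at the start of the episode above 0.02 m).
It also fails if it takes over 72 s, if anything falls off the work surface, if the arm or the gripper's body presses on something with over 40 N, if the wrist force passes 120 N, or if a joint passes its speed limit or range.

ROBOT

A 6-joint arm with a two-finger parallel gripper is mounted at the origin on a cart in front of the work surface, level with it; the furniture and walls round the work are solid. World frame = base frame: x ahead of the robot, y to its left, z up, the work surface at z = 0. Lengths are in m, angles in rad, forces in N, time in s.
With the tool pointing down it reaches from about 0.35 to 0.85 m from the base axis. Payload 8.1 kg.
Tool frame: the origin (TCP) lies between the finger pads; the fingertips stand 14 mm ahead of it and the grasp point (between the pads) lies 5 mm behind it; z points along the fingers, y is the line along which they close (so a half turn about z gives the same grasp; the last joint's range is limited). The gripper opens to 93 mm and grips with 3 to 60 N. Pads are 15 mm wide; open, the fingers measure 128 mm over their backs; the gripper's body (75 mm by 188 mm) begins 65 mm behind the grasp point.
Start: joints at [1.143, 0.13, 1.488, -0, 1.523, -0.085], TCP at [0.202, 0.565, 0.233] pointing down, gripper open.
Joint ranges: [-2.96, 2.96], [-0.89, 2.26], [0.02, 2.5], [-1.34, 4.48], [0, 2.73], [-2.66, 2.66]. Speed limits (rad/s): [2.39, 2.39, 2.79, 3.14, 3.14, 3.14].

INTERFACE

Orientations are given as a rotation vector (axis times angle).
In Python, from plant import robot gives the robot as it stands.
- The arm moves only by the tool arm_command, never from a script. Its argument "targets" is a list of rows, each an object of numbers: "x", "y", "z": the shift along the world's x, y, z in units of 500 mm (1.0 is 500 mm); "rx", "ry", "rz": the turn, a rotation vector about the world's x, y, z in units of 2 rad (1.0 is 2 rad); "claw": the closure in counts, from 0 (fully open) to 255 (shut). In form: [{"x": .., "y": .., "z": .., "rx": .., "ry": .., "rz": .., "claw": ..}, ...]. A call has 1 to 10 rows; each row is the pose to reach, as a shift and turn from the pose commanded when the call began; what a row does not reach only later rows make up. A row lasts 1/12 s, in which the tool goes at most 41.7 mm and 7.16 degrees, less where a joint would pass 70% of its speed; a pose out of reach is approached as far as the arm can. A call with a number of a shift or a turn outside -1 to 1 is refused whole. A call with a gripper value outside its range is refused whole. The fingers move at their own pace and stop on an object; "squeeze" is the grip in N (left out, the last holds). Time passes only in rows, so rows that repeat a pose let the fingers close. It gives the time, the measured TCP pose, the force, the opening and the grip force at its end, in the units of the state.
- robot.read_state(): the state, without advancing time (a new reading comes with each control period).
- robot.read_camera(name): name is "scene" or "top" or "wrist"; returns (picture, depth): 384x512x3 uint8, red, green, blue; 384x512 float32, m along the optical axis (not along the pixel's ray), 0 where there is no reading.
- robot.get_calibration(name): a dict with "intrinsics" (3x3 intrinsics, pixels), "origin" and "orientation" of the camera in the world. Camera axes: x right, y up, looking along -z (the intrinsics and any distortion apply to the point x, -y, -z); pixel columns grow to the right and rows downward; lengths in m; the calibration is good to about 2 mm. A picture is of the moment at which its call begins: read the wrist's pose just before it. get_calibration takes no time and is no camera call; for the wrist camera it gives the pose at the moment of the call.
- robot.close_job(): hands the job in; it is judged then, once.
The state is a dict: "t": time; "q": joint angles; "dq": joint speeds; "joint_torque": joint torques, N m; "tool_pos": TCP position; "orientation": TCP orientation; "force": force on the tool from outside, world axes, zero at the start; "wrist_torque": the same for the moment, N m; "opening": finger opening in m; "gripper_force": force on a finger pad.
Only numpy, scipy, OpenCV 4.12 (cv2) and the standard library are available. Lean on these libraries where they do the work, as an engineer would, in place of code of your own. Each camera call takes 0.05 s, during which the arm holds its last target. There are 200 camera calls.

## Working session

There is one attempt and no reset: what is moved stays moved. The work goes in short steps, Python scripts to look and compute and a tool call to move; the robot and the scene stay as the last step left them, time stands still between calls to the robot, and variables do not carry over. Pictures are saved under pics/ and viewed, at most 10 in all, crops included, and the job is handed in when it is done.

Besides the shell and the picture viewer there is one more tool, called after "Emit:" as name(argument=value, ...) on one line, values as JSON. arm_command: Moves the arm, as the interface text tells. Shifts and turns lie within -1 to 1; 1 stands for 500 mm of shift or 2 rad of turn. Its arguments: {"type":"object","properties":{"targets":{"type":"array","items":{"type":"object","properties":{"x":{"type":"number","minimum":-1,"maximum":1},"y":{"type":"number","minimum":-1,"maximum":1},"z":{"type":"number","minimum":-1,"maximum":1},"rx":{"type":"number","minimum":-1,"maximum":1},"ry":{"type":"number","minimum":-1,"maximum":1},"rz":{"type":"number","minimum":-1,"maximum":1},"claw":{"type":"number"}}}},"squeeze":{"type":"number"}},"required":["targets"]}

```bash
mkdir -p pics; ls
cat > h.py <<'E'
import numpy as np, cv2
from plant import robot
def shot(n,f):
    c=robot.get_calibration(n); im,d=robot.read_camera(n)
    cv2.imwrite(f'pics/{f}.png',im[:,:,::-1]); np.savez(f'pics/{f}.npz',im=im,d=d,K=c['intrinsics'],o=c['origin'],R=c['orientation'])
    return im,d,c
def cloud(f):
    a=np.load(f'pics/{f}.npz'); K,d=a['K'],a['d']; R=a['R']
    if R.shape!=(3,3): R=cv2.Rodrigues(R)[0]
    v,u=np.mgrid[:d.shape[0],:d.shape[1]]
    P=np.stack([(u-K[0,2])/K[0,0]*d,-(v-K[1,2])/K[1,1]*d,-d],-1)
    W=P@R.T+a['o']; W[d==0]=np.nan
    return W,a['im']
E
python3 - <<'E'
from h import *
for n in('scene','top'):
    im,d,c=shot(n,n+'0'); print(c)
s=robot.read_state(); print(s)
a=cv2.imread('pics/scene0.png');b=cv2.imread('pics/top0.png')
E
```

```text
pics
{'intrinsics': array([[377.68621736,   0.        , 258.1192852 ],
       [  0.        , 377.68621736, 192.36702356],
       [  0.        ,   0.        ,   1.        ]]), 'origin': array([ 0.05438453, -0.41235034,  0.81606994]), 'orientation': array([ 0.71085216, -0.36972271, -0.90058145])}
{'intrinsics': array([[356.01378825,   0.        , 253.83994952],
       [  0.        , 356.01378825, 188.30471982],
       [  0.        ,   0.        ,   1.        ]]), 'origin': array([ 0.17793   , -0.07994643,  0.9476856 ]), 'orientation': array([ 0.4145564 , -0.35811153, -1.43220732])}
{'t': 0.1, 'q': array([ 1.14257309e+00,  1.31042262e-01,  1.48913931e+00,  1.07469919e-05,
        1.52299199e+00, -8.54085351e-02]), 'dq': array([-0.00012731, -0.00088128, -0.00150086, -0.00121211,  0.00022902,
        0.00089887]), 'joint_torque': array([ 1.32141118e-03, -5.61344790e+01, -4.93095303e+01,  7.71257398e-02,
        2.91438424e-02, -5.63642743e-05]), 'tool_pos': array([0.20146772, 0.56466513, 0.2317353 ]), 'orientation': array([-5.35789467e-01, -3.09514785e+00,  2.39725291e-03]), 'force': array([-0.52179756,  0.17952909, -1.24928931]), 'wrist_torque': array([ 0.02294149, -0.01056443,  0.04165551]), 'gripper_force': 0.0, 'opening': 0.09284040210314232}
```

View pics/scene0.png

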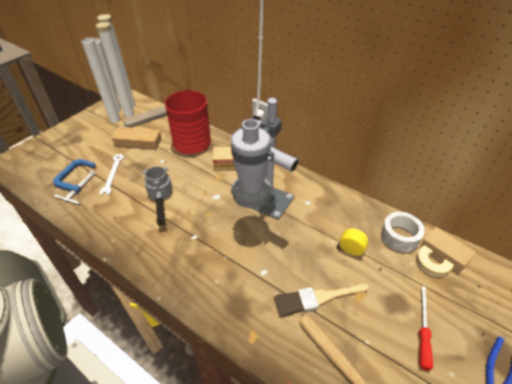

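View pics/top0.png

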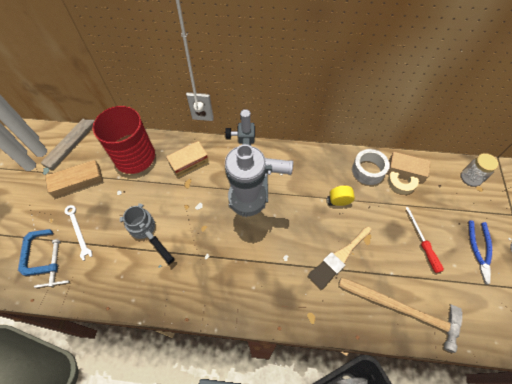

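The scene view shows the cup at (157,183) with its handle running to (161,228), the cyclone at (253,165) and the brush at (320,298). The top view shows the cup at (138,222), the handle to (172,262), the cyclone at (247,180), the post at (246,125), the yellow tape at (342,196) and the carton at about (187,158).

Run:
```python
from h import *
for f,bc,bp in(('scene0',(140,160,178,235),(228,118,300,220)),('top0',(115,200,182,272),(220,105,300,218))):
    W,im=cloud(f)
    def sub(b): return W[b[1]:b[3],b[0]:b[2]].reshape(-1,3), im[b[1]:b[3],b[0]:b[2]].reshape(-1,3).astype(int)
    P,C=sub(bc); 
    h=P[:,2]; dark=(C.sum(1)<150)
    m=dark&(h>0.03)&(h<.06); H=P[m]
    # handle top points
    c=np.median(H,0); u,s,vt=np.linalg.svd(H[:,:2]-H[:,:2].mean(0)); pr=(H[:,:2]-H[:,:2].mean(0))@vt[0]
    print(f,'handle n',m.sum(),'mean',H.mean(0),'dir',vt[0],'ext',pr.min(),pr.max(),'ztop',np.percentile(H[:,2],90), 'ends',H[:,:2].mean(0)+pr.min()*vt[0],H[:,:2].mean(0)+pr.max()*vt[0])
    m=(h>.068)&(h<.09); print('rim n',m.sum(),P[m].mean(0),P[m].min(0),P[m].max(0))
    def circ(Q):
        A=np.c_[2*Q[:,:2],np.ones(len(Q))]; x=np.linalg.lstsq(A,(Q[:,:2]**2).sum(1),rcond=None)[0]
        return x[:2],np.sqrt(x[2]+x[:2]@x[:2])
    print('rimcirc',circ(P[m]))
    P,C=sub(bp);h=P[:,2]
    for a,b in((.128,.14),(.14,.15),(.22,.24),(.24,.26),(.28,.3),(.335,.35)):
        m=(h>a)&(h<b); Q=P[m]
        if len(Q)>10:print(a,len(Q),Q.mean(0),Q.min(0),Q.max(0),circ(Q))
    m=(h>.003)&(h<.02); print('foot',P[m].min(0),P[m].max(0),m.sum())
    W2=W.reshape(-1,3)
```

```text
scene0 handle n 97 mean [0.45452893 0.19750612 0.04255845] dir [-0.67084858 -0.74159435] ext -0.04662589766533539 0.03322619398088908 ztop 0.045162280507621035 ends [0.48580785 0.23208362] [0.43223919 0.17286576]
rim n 187 [0.53215338 0.28673453 0.07510322] [0.50163612 0.25708943 0.06803286] [0.57376757 0.32766789 0.08224818]
rimcirc (array([0.53300834, 0.28767178]), np.float64(0.030200813465702494))
0.128 211 [ 0.66232571 -0.00298367  0.13383121] [ 0.53893509 -0.06052048  0.12803117] [0.89429302 0.15346711 0.13996016] (array([0.70810905, 0.06837689]), np.float64(0.17512536120030806))
0.14 296 [ 0.63696358 -0.00980192  0.14633044] [ 0.53872528 -0.06121011  0.14002152] [0.89457748 0.0990227  0.14995515] (array([0.71076746, 0.06245088]), np.float64(0.1681624514878401))
0.22 199 [ 0.58471389 -0.02779757  0.23004428] [ 0.54903617 -0.05284539  0.22009724] [0.69482061 0.01492357 0.23996755] (array([0.61815079, 0.00718594]), np.float64(0.06893440033104975))
0.24 308 [ 0.58170288 -0.04998122  0.25015672] [ 0.54755812 -0.1156627   0.24003348] [0.69898156 0.01850424 0.25996776] (array([ 0.6186
[... 1440 characters left out ...]
0.00320879]), np.float64(0.06500996799132792))
0.24 133 [ 0.56840565 -0.03151631  0.2497182 ] [ 0.54943934 -0.1119498   0.24008464] [0.66929566 0.02854087 0.25990903] (array([ 0.61749521, -0.02284908]), np.float64(0.06558538364913989))
0.28 707 [ 0.61780722 -0.00599527  0.28992764] [ 0.54665063 -0.06629086  0.28023365] [0.71028312 0.05109524 0.29999274] (array([6.2022097e-01, 2.2934332e-04]), np.float64(0.06228144143307503))
0.335 182 [ 0.63532697 -0.00409559  0.34067908] [ 0.57478949 -0.02575963  0.33508224] [0.69937196 0.01197326 0.34677425] (array([ 0.6374218 , -0.00391326]), np.float64(0.04908239862976752))
foot [ 0.59760382 -0.15308035  0.00302061] [0.89467608 0.11948297 0.01988076] 328
```

Run:
```python
import cv2,numpy as np
a=cv2.imread('pics/scene0.png')[90:230,130:310];b=cv2.imread('pics/top0.png')[90:290,110:310]
a=cv2.resize(a,(400,311),interpolation=2);b=cv2.resize(b,(400,400),interpolation=2)
a=cv2.copyMakeBorder(a,0,89,0,0,0)
cv2.imwrite('pics/z0.png',np.hstack([a,b]))
```

```text
(no output)
```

View pics/z0.png

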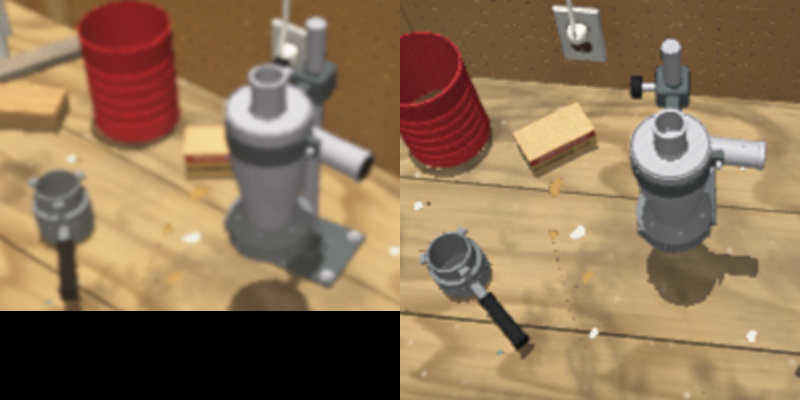

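The crop shows the cup upright, at (460,265) in the right panel. Its handle runs to (522,345) towards the lower right. The cyclone is at (672,150) and its front ring edge near (672,240). The ribs can't be made out at this resolution.

Run:
```python
from h import *
from scipy.spatial.transform import Rotation as Ro
s=robot.read_state();c=robot.get_calibration('wrist')
T=Ro.from_rotvec(s['orientation']);Rc=Ro.from_rotvec(c['orientation'])
print('tool R',T.as_matrix().round(3).tolist(),'cam in tool',T.inv().apply(c['origin']-s['tool_pos']),'cam look in tool',(T.inv()*Rc).apply([[0,0,-1],[0,1,0]]),c['intrinsics'][0])
def circ(Q):
    A=np.c_[2*Q[:,:2],np.ones(len(Q))]; x=np.linalg.lstsq(A,(Q[:,:2]**2).sum(1),rcond=None)[0]
    return x[:2],np.sqrt(x[2]+x[:2]@x[:2])
for f in('scene0','top0'):
    W,im=cloud(f);P=W.reshape(-1,3)
    near=(abs(P[:,0]-.59)<.055)&(abs(P[:,1]+.008)<.055)
    for a,b in((.10,.125),(.125,.13),(.13,.14),(.14,.15),(.15,.16),(.22,.25),(.26,.28),(.325,.35)):
        Q=P[near&(P[:,2]>a)&(P[:,2]<b)]
        if len(Q)>9: print(f,a,len(Q),circ(Q),Q[:,2].min(),Q[:,2].max())
    Q=P[(P[:,0]>.65)&(P[:,0]<.73)&(abs(P[:,1]+.008)<.04)&(P[:,2]>.325)&(P[:,2]<.5)]
    if len(Q): print('post',Q.mean(0),Q.min(0),Q.max(0),len(Q))
```

```text
tool R [[-0.942, 0.336, -0.001], [0.336, 0.942, -0.001], [0.0, -0.002, -1.0]] cam in tool [ 0.07083489 -0.00077227 -0.1519647 ] cam look in tool [[-2.52746475e-01  5.69079117e-05  9.67532540e-01]
 [ 9.67532479e-01 -3.44894312e-04  2.52746479e-01]] [304.06937089   0.         257.07105541]
scene0 0.1 18 (array([ 0.59186996, -0.01087207]), np.float64(0.04830011995412965)) 0.12199623335867271 0.12488714217459485
scene0 0.125 52 (array([ 0.59216379, -0.01066538]), np.float64(0.04941542751838883)) 0.12509469466674095 0.12988972938407572
scene0 0.13 112 (array([ 0.59201902, -0.01018263]), np.float64(0.04930380394399041)) 0.13005288964582695 0.1399601614344056
scene0 0.14 220 (array([ 0.59060774, -0.01165386]), np.float64(0.04588852127932909)) 0.14003116531765625 0.14995514786092012
scene0 0.15 331 (array([ 0.59137376, -0.01101812]), np.float64(0.03673462663327789)) 0.15001515338021365 0.1599177877425556
scene0 0.22 293 (array([ 0.59238593, -0.01078597]), np.float64(0.04125283260268813)) 0.22009724217041993 0.249920654024679
scene0 0.26 280 (array([ 0.59673049, -0.00940929]), np.float64(0.04
[... 577 characters left out ...]
52, -0.00814104]), np.float64(0.046859145974708485)) 0.14020421618550638 0.14998179288668545
top0 0.15 384 (array([ 0.59222006, -0.00835026]), np.float64(0.038424496220295014)) 0.1500137017648605 0.15950543173428122
top0 0.22 149 (array([ 0.59276018, -0.0083341 ]), np.float64(0.041473516548014906)) 0.22059446067331212 0.24980432520359486
top0 0.26 220 (array([ 0.59912551, -0.00881052]), np.float64(0.0506376011200329)) 0.2606176141525208 0.2798831335362094
top0 0.325 178 (array([ 0.59187592, -0.00858172]), np.float64(0.016534171243078245)) 0.3252086308856946 0.34167866816778647
post [0.68581191 0.0012417  0.34002282] [ 0.67782628 -0.00830565  0.32503798] [0.69937196 0.01213261 0.34677425] 110
```

Emit:
arm_command(targets=[{"x": 0.3, "y": -0.6, "z": 0.01, "rx": -0.044, "ry": -0.123}, {"x": 0.3, "y": -0.6, "z": 0.01, "rx": -0.044, "ry": -0.123}, {"x": 0.3, "y": -0.6, "z": 0.01, "rx": -0.044, "ry": -0.123}, {"x": 0.3, "y": -0.6, "z": 0.01, "rx": -0.044, "ry": -0.123}, {"x": 0.3, "y": -0.6, "z": 0.01, "rx": -0.044, "ry": -0.123}, {"x": 0.3, "y": -0.6, "z": 0.01, "rx": -0.044, "ry": -0.123}, {"x": 0.3, "y": -0.6, "z": 0.01, "rx": -0.044, "ry": -0.123}, {"x": 0.3, "y": -0.6, "z": 0.01, "rx": -0.044, "ry": -0.123}, {"x": 0.3, "y": -0.6, "z": 0.01, "rx": -0.044, "ry": -0.123}, {"x": 0.3, "y": -0.6, "z": 0.01, "rx": -0.044, "ry": -0.123}])

```text
schema error: expected keys x, y, z, rx, ry, rz, claw
```

Emit:
arm_command(targets=[{"x": 0.3, "y": -0.6, "z": 0.01, "rx": -0.044, "ry": -0.123, "rz": 0, "claw": 0}, {"x": 0.3, "y": -0.6, "z": 0.01, "rx": -0.044, "ry": -0.123, "rz": 0, "claw": 0}, {"x": 0.3, "y": -0.6, "z": 0.01, "rx": -0.044, "ry": -0.123, "rz": 0, "claw": 0}, {"x": 0.3, "y": -0.6, "z": 0.01, "rx": -0.044, "ry": -0.123, "rz": 0, "claw": 0}, {"x": 0.3, "y": -0.6, "z": 0.01, "rx": -0.044, "ry": -0.123, "rz": 0, "claw": 0}, {"x": 0.3, "y": -0.6, "z": 0.01, "rx": -0.044, "ry": -0.123, "rz": 0, "claw": 0}, {"x": 0.3, "y": -0.6, "z": 0.01, "rx": -0.044, "ry": -0.123, "rz": 0, "claw": 0}, {"x": 0.3, "y": -0.6, "z": 0.01, "rx": -0.044, "ry": -0.123, "rz": 0, "claw": 0}, {"x": 0.3, "y": -0.6, "z": 0.01, "rx": -0.044, "ry": -0.123, "rz": 0, "claw": 0}])

```text
t: 0.85
tool_pos: [0.354, 0.2596, 0.2376]
orientation: [0.499, 2.838, -0.069]
force: [-1.2, -0.4, -0.5]
opening: 0.0932
gripper_force: 0.0
```

Emit:
arm_command(targets=[{"x": 0.226, "y": -0.458, "z": 0.01, "rx": -0.044, "ry": -0.123, "rz": 0, "claw": 0}, {"x": 0.226, "y": -0.458, "z": 0.01, "rx": -0.044, "ry": -0.123, "rz": 0, "claw": 0}, {"x": 0.226, "y": -0.458, "z": 0.01, "rx": -0.044, "ry": -0.123, "rz": 0, "claw": 0}, {"x": 0.226, "y": -0.458, "z": 0.01, "rx": -0.044, "ry": -0.123, "rz": 0, "claw": 0}, {"x": 0.226, "y": -0.458, "z": 0.01, "rx": -0.044, "ry": -0.123, "rz": 0, "claw": 0}, {"x": 0.226, "y": -0.458, "z": 0.01, "rx": -0.044, "ry": -0.123, "rz": 0, "claw": 0}, {"x": 0.226, "y": -0.458, "z": 0.01, "rx": -0.044, "ry": -0.123, "rz": 0, "claw": 0}, {"x": 0.226, "y": -0.458, "z": 0.01, "rx": -0.044, "ry": -0.123, "rz": 0, "claw": 0}, {"x": 0.226, "y": -0.458, "z": 0.01, "rx": -0.044, "ry": -0.123, "rz": 0, "claw": 0}])

```text
t: 1.6
tool_pos: [0.4643, 0.0358, 0.2422]
orientation: [0.451, 2.586, -0.12]
force: [0.9, -0.6, -1.4]
opening: 0.0929
gripper_force: 0.0
```

Run:
```python
from h import *
print(robot.read_state()['tool_pos'])
shot('wrist','w1')
a=cv2.imread('pics/w1.png'); cv2.imwrite('pics/w1b.png',cv2.resize(cv2.flip(a,-1),(800,600),interpolation=2))
W,im=cloud('w1'); P=W.reshape(-1,3)
near=(np.hypot(P[:,0]-.592,P[:,1]+.0097)<.06)
for a,b in((.11,.12),(.12,.125),(.125,.13),(.13,.14)):
    Q=P[near&(P[:,2]>a)&(P[:,2]<b)]
    if len(Q)>9:
        A=np.c_[2*Q[:,:2],np.ones(len(Q))]; x=np.linalg.lstsq(A,(Q[:,:2]**2).sum(1),rcond=None)[0]; print(a,len(Q),x[:2],np.sqrt(x[2]+x[:2]@x[:2]),Q[:,2].min())
```

```text
[0.46429038 0.03584618 0.24217997]
0.12 108 [ 0.59086048 -0.00936242] 0.048766002751554606 0.1221385161361418
0.125 319 [ 0.59056211 -0.00927203] 0.04907701137302659 0.12501755668525996
0.13 636 [ 0.59056306 -0.0092429 ] 0.049049553362685384 0.1300297155348403
```

View pics/w1b.png

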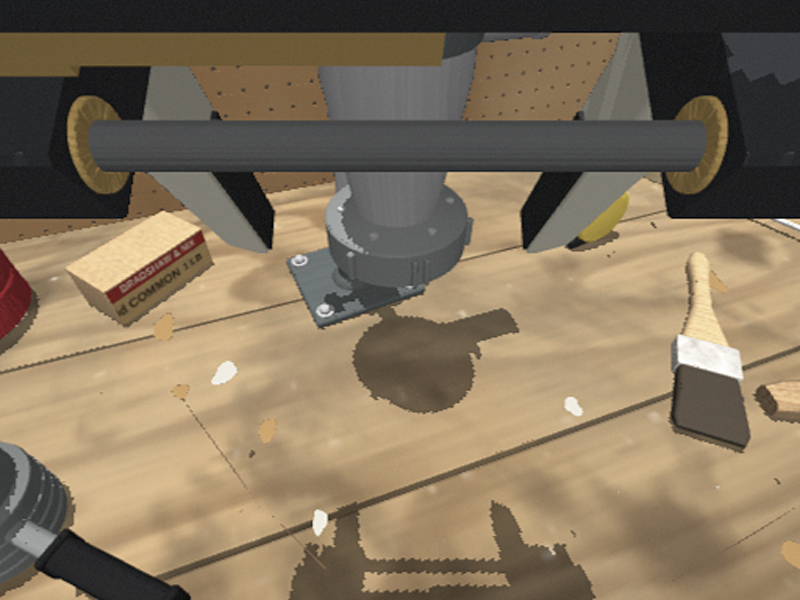

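The flipped wrist view shows the ring at (400,240), with two ribs side by side at about (418,270) and another protrusion at (467,228). I'll get their angles from the depth data and a crop.

Run:
```python
from h import *
W,im=cloud('w1'); P=W.reshape(-1,3); G=im.reshape(-1,3).mean(1)
dx,dy=P[:,0]-.5906,P[:,1]+.0093
r=np.hypot(dx,dy); th=np.degrees(np.arctan2(dy,dx))%360
for lo in range(100,260,2):
    m=(th>=lo)&(th<lo+2)&(r>.045)&(r<.056)&(P[:,2]>.124)&(P[:,2]<.142)
    if m.sum()>2: print(lo,m.sum(),'r %.1f'%(np.percentile(r[m],90)*1e3),'med %.1f'%(np.median(r[m])*1e3),'zmin %.1f'%(P[m,2].min()*1e3),int(G[m].mean()))
m=(r>.044)&(r<.052)&(P[:,2]>.110)&(P[:,2]<.15); print(np.histogram(P[m,2]*1e3,bins=np.arange(110,151,2)))
a=cv2.flip(cv2.imread('pics/w1.png'),-1)[110:195,195:315]; cv2.imwrite('pics/w1c.png',cv2.resize(a,(720,510),interpolation=2))
```

```text
100 9 r 49.0 med 48.9 zmin 124.9 76
102 8 r 49.1 med 48.9 zmin 126.1 76
104 7 r 49.0 med 48.9 zmin 125.0 78
106 10 r 49.2 med 49.0 zmin 125.9 77
108 12 r 49.1 med 48.9 zmin 124.9 79
110 13 r 49.1 med 48.6 zmin 125.0 79
112 10 r 49.0 med 48.7 zmin 125.3 79
114 16 r 49.2 med 48.6 zmin 124.3 80
116 11 r 48.8 med 48.7 zmin 125.1 80
122 10 r 52.9 med 52.6 zmin 126.9 77
124 16 r 53.1 med 52.8 zmin 125.2 82
126 50 r 52.6 med 51.0 zmin 124.3 83
128 18 r 50.0 med 48.8 zmin 125.7 83
130 21 r 49.0 med 48.5 zmin 125.5 85
132 17 r 49.0 med 48.7 zmin 125.5 86
134 22 r 49.0 med 48.5 zmin 125.1 85
136 17 r 49.2 med 48.5 zmin 124.1 87
138 20 r 49.0 med 48.4 zmin 125.9 87
140 20 r 48.8 med 48.3 zmin 124.3 87
142 23 r 49.0 med 48.7 zmin 124.5 88
144 22 r 49.0 med 48.1 zmin 124.1 87
146 18 r 49.1 med 48.7 zmin 124.9 88
148 25 r 49.0 med 48.6 zmin 126.2 88
150 21 r 48.6 med 48.3 zmin 124.3 89
152 18 r 49.1 med 48.7 zmin 124.6 88
154 28 r 49.2 med 48.3 zmin 124.1 89
156 26 r 49.2 med 48.4 zmin 124.6 89
158 12 r 49.1 med 48.5 zmin 126.1 89
160 25 r 48.7 med 48.4 zmin 124.8 89
162 27 r 49.2 med 48.5 zmin 12
[... 864 characters left out ...]
r 48.8 med 48.6 zmin 125.0 77
214 6 r 48.9 med 48.6 zmin 132.0 77
216 9 r 48.6 med 48.4 zmin 126.0 76
218 9 r 48.5 med 48.4 zmin 125.9 75
220 7 r 48.5 med 48.4 zmin 126.5 74
222 6 r 48.6 med 48.4 zmin 124.1 72
224 5 r 48.5 med 48.5 zmin 125.9 71
226 4 r 48.6 med 48.5 zmin 124.4 74
228 8 r 48.7 med 48.4 zmin 129.2 71
230 3 r 48.7 med 48.6 zmin 125.9 66
240 4 r 50.3 med 50.1 zmin 135.0 87
242 35 r 52.1 med 50.8 zmin 124.0 85
244 6 r 52.6 med 50.9 zmin 126.3 87
(array([  0,   0,   0,   0,   0,   0,  63,  96, 118, 124, 104, 114, 118,
       120, 122, 117, 130, 166, 153, 363]), array([110, 112, 114, 116, 118, 120, 122, 124, 126, 128, 130, 132, 134,
       136, 138, 140, 142, 144, 146, 148, 150]))
```

View pics/w1c.png

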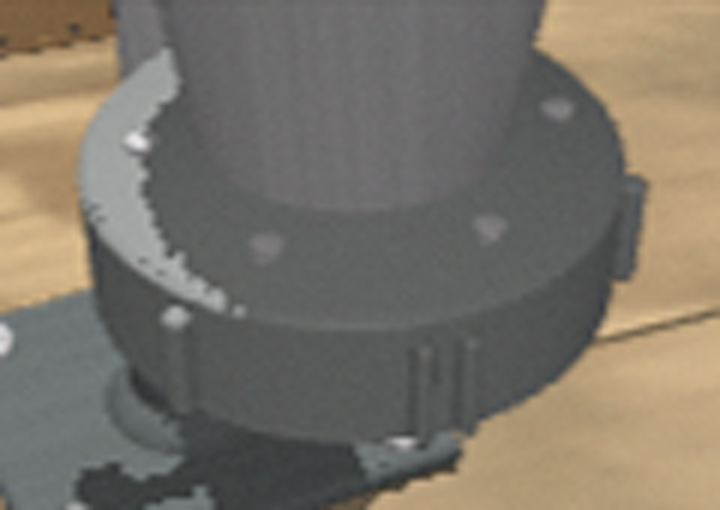

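The crop shows the single rib at (178,350) and the double ribs at (440,385), with the 240° rib at (630,225). From the depth data the entry rib is at about 124° in world yaw, the lock ribs at about 177°, and the underside at about 0.122 m. Next I go over the cup handle.

```bash
cat >> h.py <<'E'
from scipy.spatial.transform import Rotation as Ro
def todo(pos,hang,s=None):
    s=s or robot.read_state(); a=np.radians(hang)
    x=np.array([np.cos(a),np.sin(a),0]); z=np.array([0,0,-1.]); y=np.cross(z,x)
    Rt=Ro.from_matrix(np.c_[x,y,z]); R=Ro.from_rotvec(s['orientation'])
    dv=(Rt*R.inv()).as_rotvec(); dp=np.array(pos)-s['tool_pos']
    print('pos',s['tool_pos'].round(4),'F',s['force'].round(1),'M',s['wrist_torque'].round(2),'t',round(s['t'],2),'shift',(dp/.5).round(4),'turn',(dv/2).round(4))
E
python3 -c "
from h import *
todo([.458,.205,.13],229)"
```

```text
pos [0.4642 0.037  0.2422] F [-0.  -0.9 -1.1] M [0.07 0.21 0.02] t 1.65 shift [-0.0124  0.336  -0.2244] turn [-0.07    0.2676  0.5847]
```

Emit:
arm_command(targets=[{"x": -0.0124, "y": 0.336, "z": -0.224, "rx": -0.07, "ry": 0.268, "rz": 0.585, "claw": 0}, {"x": -0.0124, "y": 0.336, "z": -0.224, "rx": -0.07, "ry": 0.268, "rz": 0.585, "claw": 0}, {"x": -0.0124, "y": 0.336, "z": -0.224, "rx": -0.07, "ry": 0.268, "rz": 0.585, "claw": 0}, {"x": -0.0124, "y": 0.336, "z": -0.224, "rx": -0.07, "ry": 0.268, "rz": 0.585, "claw": 0}, {"x": -0.0124, "y": 0.336, "z": -0.224, "rx": -0.07, "ry": 0.268, "rz": 0.585, "claw": 0}, {"x": -0.0124, "y": 0.336, "z": -0.224, "rx": -0.07, "ry": 0.268, "rz": 0.585, "claw": 0}, {"x": -0.0124, "y": 0.336, "z": -0.224, "rx": -0.07, "ry": 0.268, "rz": 0.585, "claw": 0}, {"x": -0.0124, "y": 0.336, "z": -0.224, "rx": -0.07, "ry": 0.268, "rz": 0.585, "claw": 0}, {"x": -0.0124, "y": 0.336, "z": -0.224, "rx": -0.07, "ry": 0.268, "rz": 0.585, "claw": 0}, {"x": -0.0124, "y": 0.336, "z": -0.224, "rx": -0.07, "ry": 0.268, "rz": 0.585, "claw": 0}])

```text
t: 2.48
tool_pos: [0.4569, 0.207, 0.1304]
orientation: [-1.255, 2.863, -0.003]
force: [0.9, -0.1, 1.1]
opening: 0.0929
gripper_force: 0.0
```

Emit:
arm_command(targets=[{"x": 0, "y": 0, "z": 0, "rx": 0, "ry": 0, "rz": 0, "claw": 0}, {"x": 0, "y": 0, "z": 0, "rx": 0, "ry": 0, "rz": 0, "claw": 0}])

```text
t: 2.65
tool_pos: [0.4576, 0.2062, 0.13]
orientation: [-1.239, 2.867, -0.005]
force: [0.2, -0.2, -0.3]
opening: 0.0924
gripper_force: 0.0
```

Run:
```python
from h import *
todo([.458,.205,.029],229)
shot('wrist','w2')
W,im=cloud('w2'); P=W.reshape(-1,3); G=im.reshape(-1,3).astype(int).sum(1)
m=(np.hypot(P[:,0]-.532,P[:,1]-.29)<.034)&(P[:,2]>.076)&(P[:,2]<.09); Q=P[m]
A=np.c_[2*Q[:,:2],np.ones(len(Q))]; x=np.linalg.lstsq(A,(Q[:,:2]**2).sum(1),rcond=None)[0]; print('rim',len(Q),x[:2],np.sqrt(x[2]+x[:2]@x[:2]),Q[:,2].mean())
m=(np.hypot(P[:,0]-.458,P[:,1]-.205)<.05)&(P[:,2]>.04)&(P[:,2]<.052)&(G<150); H=P[m]
c=H[:,:2].mean(0);vt=np.linalg.svd(H[:,:2]-c)[2]; pr=(H[:,:2]-c)@vt[0];pw=(H[:,:2]-c)@vt[1]
print('handle',len(H),c,vt[0],np.degrees(np.arctan2(vt[0][1],vt[0][0]))%180,pr.min(),pr.max(),pw.min(),pw.max(),'z',np.median(H[:,2]))
print('ang rim->c',np.degrees(np.arctan2(*(c-x[:2])[::-1]))%360)
cv2.imwrite('pics/w2b.png',cv2.flip(cv2.imread('pics/w2.png'),-1))
```

```text
pos [0.4576 0.2062 0.13  ] F [ 0.2 -0.2 -0.3] M [ 0.06  0.06 -0.  ] t 2.65 shift [ 0.0007 -0.0024 -0.202 ] turn [-0.0024  0.0092  0.0198]
rim 681 [0.53143129 0.28994669] 0.028881699180745575 0.07878688773884089
handle 2269 [0.45736375 0.20570247] [0.65844467 0.75262914] 48.81863801007159 -0.0393302582120585 0.0435601800653599 -0.011298134896832 0.010488302122331764 z 0.04463127345224113
ang rim->c 228.67805768106945
```

View pics/w2b.png

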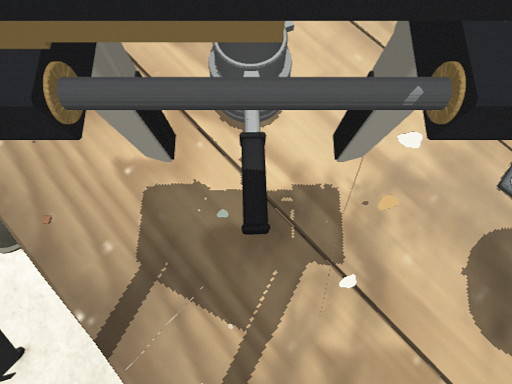

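The view shows the open fingers straddling the black handle (255,180), with the cup's rim above it at (250,60). I can descend and grip.

Emit:
arm_command(targets=[{"x": 0.0, "y": -0.001, "z": -0.06, "rx": -0.002, "ry": 0.009, "rz": 0.018, "claw": 0}, {"x": 0.0, "y": -0.001, "z": -0.12, "rx": -0.002, "ry": 0.009, "rz": 0.018, "claw": 0}, {"x": 0.0, "y": -0.001, "z": -0.18, "rx": -0.002, "ry": 0.009, "rz": 0.018, "claw": 0}, {"x": 0.0, "y": -0.001, "z": -0.202, "rx": -0.002, "ry": 0.009, "rz": 0.018, "claw": 0}, {"x": 0.0, "y": -0.001, "z": -0.202, "rx": -0.002, "ry": 0.009, "rz": 0.018, "claw": 0}, {"x": 0.0, "y": -0.001, "z": -0.202, "rx": -0.002, "ry": 0.009, "rz": 0.018, "claw": 0}])

```text
t: 3.2
tool_pos: [0.4578, 0.204, 0.03]
orientation: [-1.297, 2.861, 0.001]
force: [0.4, -0.4, 0.2]
opening: 0.0928
gripper_force: 0.0
```

```bash
python3 -c "
from h import *
todo([.4576,.2059,.029],228.8)"
```

```text
pos [0.4578 0.204  0.03  ] F [ 0.4 -0.4  0.2] M [ 0.08  0.03 -0.03] t 3.2 shift [-0.0004  0.0038 -0.002 ] turn [-0.0005  0.0002  0.0003]
```

Emit:
arm_command(targets=[{"x": 0, "y": 0.003, "z": -0.002, "rx": 0, "ry": 0, "rz": 0, "claw": 0}, {"x": 0, "y": 0.003, "z": -0.002, "rx": 0, "ry": 0, "rz": 0, "claw": 255}, {"x": 0, "y": 0.003, "z": -0.002, "rx": 0, "ry": 0, "rz": 0, "claw": 255}, {"x": 0, "y": 0.003, "z": -0.002, "rx": 0, "ry": 0, "rz": 0, "claw": 255}, {"x": 0, "y": 0.003, "z": -0.002, "rx": 0, "ry": 0, "rz": 0, "claw": 255}, {"x": 0, "y": 0.003, "z": -0.002, "rx": 0, "ry": 0, "rz": 0, "claw": 255}, {"x": 0, "y": 0.003, "z": -0.002, "rx": 0, "ry": 0, "rz": 0, "claw": 255}, {"x": 0, "y": 0.003, "z": -0.002, "rx": 0, "ry": 0, "rz": 0, "claw": 255}], squeeze=50)

```text
t: 3.87
tool_pos: [0.4585, 0.2051, 0.0287]
orientation: [-1.297, 2.86, 0.001]
force: [-0.8, -0.7, -0.1]
opening: 0.0514
gripper_force: 0.0
```

Emit:
arm_command(targets=[{"x": 0, "y": 0, "z": 0, "rx": 0, "ry": 0, "rz": 0, "claw": 255}, {"x": 0, "y": 0, "z": 0.02, "rx": 0, "ry": 0, "rz": 0, "claw": 255}, {"x": 0, "y": 0, "z": 0.04, "rx": 0, "ry": 0, "rz": 0, "claw": 255}, {"x": 0, "y": 0, "z": 0.04, "rx": 0, "ry": 0, "rz": 0, "claw": 255}, {"x": 0, "y": 0, "z": 0.04, "rx": 0, "ry": 0, "rz": 0, "claw": 255}])

```text
t: 4.28
tool_pos: [0.4597, 0.2056, 0.0502]
orientation: [-1.296, 2.857, 0.001]
force: [-0.5, 0.9, 0.4]
opening: 0.0191
gripper_force: 50.0
```

Run:
```python
from h import *
s=robot.read_state();print(s['opening'],s['gripper_force'])
a=np.radians(124); ax=np.array([.5906,-.0093])
g=ax+.1116*np.array([np.cos(a),np.sin(a)]); print(g)
todo([*g,.06],124)
# tilt of the cup: camera on rim
shot('wrist','w3')
W,im=cloud('w3');P=W.reshape(-1,3)
m=(np.hypot(P[:,0]-.532,P[:,1]-.29)<.034)&(P[:,2]>.092)&(P[:,2]<.115); Q=P[m]
print('rim',len(Q),Q.mean(0) if len(Q) else 0)
if len(Q)>50:
    A=np.c_[2*Q[:,:2],np.ones(len(Q))]; x=np.linalg.lstsq(A,(Q[:,:2]**2).sum(1),rcond=None)[0]; print(x[:2],np.sqrt(x[2]+x[:2]@x[:2]),np.linalg.lstsq(np.c_[Q[:,:2]-x[:2],np.ones(len(Q))],Q[:,2],rcond=None)[0])
```

```text
0.019050951686097602 49.99363303184509
[0.52819407 0.08322059]
pos [0.4597 0.2056 0.0502] F [-0.5  0.9  0.4] M [ 0.25 -0.15 -0.07] t 4.28 shift [ 0.1371 -0.2447  0.0196] turn [ 8.000e-04  2.300e-03 -9.145e-01]
rim 0 0
```

The fingers closed slower than I assumed, so the grip is only on the handle's top edge. I'll open slightly, lower again and regrip.

Emit:
arm_command(targets=[{"x": 0, "y": 0, "z": 0, "rx": 0, "ry": 0, "rz": 0, "claw": 150}, {"x": 0, "y": 0, "z": 0, "rx": 0, "ry": 0, "rz": 0, "claw": 150}, {"x": 0, "y": 0, "z": 0, "rx": 0, "ry": 0, "rz": 0, "claw": 150}, {"x": -0.003, "y": 0, "z": -0.02, "rx": 0, "ry": 0, "rz": 0, "claw": 150}, {"x": -0.003, "y": 0, "z": -0.04, "rx": 0, "ry": 0, "rz": 0, "claw": 150}, {"x": -0.003, "y": 0, "z": -0.042, "rx": 0, "ry": 0, "rz": 0, "claw": 150}, {"x": -0.003, "y": 0, "z": -0.042, "rx": 0, "ry": 0, "rz": 0, "claw": 255}, {"x": -0.003, "y": 0, "z": -0.042, "rx": 0, "ry": 0, "rz": 0, "claw": 255}, {"x": -0.003, "y": 0, "z": -0.042, "rx": 0, "ry": 0, "rz": 0, "claw": 255}, {"x": -0.003, "y": 0, "z": -0.042, "rx": 0, "ry": 0, "rz": 0, "claw": 255}], squeeze=50)

```text
t: 5.17
tool_pos: [0.4573, 0.2051, 0.028]
orientation: [-1.297, 2.86, 0.001]
force: [0.7, -0.7, -0.4]
opening: 0.0194
gripper_force: 50.0
```

Emit:
arm_command(targets=[{"x": 0, "y": 0, "z": 0, "rx": 0, "ry": 0, "rz": 0, "claw": 255}, {"x": 0, "y": 0, "z": 0, "rx": 0, "ry": 0, "rz": 0, "claw": 255}, {"x": 0, "y": 0, "z": 0, "rx": 0, "ry": 0, "rz": 0, "claw": 255}])

```text
t: 5.42
tool_pos: [0.4572, 0.2052, 0.0279]
orientation: [-1.297, 2.86, 0.001]
force: [0.5, 0.5, -0.5]
opening: 0.0198
gripper_force: 50.0
```

Run:
```python
from h import *
s=robot.read_state();print(s['opening'],s['gripper_force'])
todo([.528,.083,.06],124)
```

```text
0.019755248096386888 49.99584138393402
pos [0.4572 0.2052 0.0279] F [ 0.5  0.5 -0.5] M [ 0.1  -0.05 -0.12] t 5.42 shift [ 0.1416 -0.2444  0.0643] turn [ 0.      0.0011 -0.9145]
```

Run:
```python
from h import *
W,im=cloud('top0')
Q=W[140:178,160:212].reshape(-1,3);Q=Q[(Q[:,2]>.015)&(Q[:,2]<.06)];print('carton',np.percentile(Q,2,axis=0),np.percentile(Q,98,axis=0))
```

```text
carton [0.70849558 0.14513798 0.01793266] [0.80646894 0.25184506 0.046789  ]
```

Emit:
arm_command(targets=[{"x": 0, "y": 0, "z": 0.01, "rx": 0, "ry": 0, "rz": 0, "claw": 255}, {"x": 0, "y": 0, "z": 0.03, "rx": 0, "ry": 0, "rz": 0, "claw": 255}, {"x": 0, "y": 0, "z": 0.05, "rx": 0, "ry": 0, "rz": 0, "claw": 255}, {"x": 0, "y": 0, "z": 0.05, "rx": 0, "ry": 0, "rz": 0, "claw": 255}, {"x": 0, "y": 0, "z": 0.05, "rx": 0, "ry": 0, "rz": 0, "claw": 255}])

```text
t: 5.83
tool_pos: [0.458, 0.2055, 0.0541]
orientation: [-1.296, 2.858, 0.001]
force: [0.1, 0.8, -2.8]
opening: 0.0201
gripper_force: 50.0
```

Run:
```python
from h import *
shot('wrist','w4')
W,im=cloud('w4');P=W.reshape(-1,3)
m=(np.hypot(P[:,0]-.532,P[:,1]-.29)<.034)&(P[:,2]>.095)&(P[:,2]<.12); Q=P[m]
print('rim',len(Q),Q.mean(0) if len(Q) else 0)
if len(Q)>50:
    A=np.c_[2*Q[:,:2],np.ones(len(Q))]; x=np.linalg.lstsq(A,(Q[:,:2]**2).sum(1),rcond=None)[0]; print(x[:2],np.sqrt(x[2]+x[:2]@x[:2]),np.linalg.lstsq(np.c_[Q[:,:2]-x[:2],np.ones(len(Q))],Q[:,2],rcond=None)[0])
todo([.528,.083,.06],124)
```

```text
rim 0 0
pos [0.4574 0.2053 0.0533] F [-0.3 -0.6 -2.1] M [-0.08  0.19  0.  ] t 5.88 shift [ 0.1411 -0.2445  0.0133] turn [ 3.000e-04  1.500e-03 -9.145e-01]
```

Emit:
arm_command(targets=[{"x": 0.0, "y": -0.016, "z": 0, "rx": 0, "ry": 0.0, "rz": -0.061, "claw": 255}, {"x": 0.0, "y": -0.032, "z": 0, "rx": 0, "ry": 0.0, "rz": -0.122, "claw": 255}, {"x": 0.01, "y": -0.049, "z": 0, "rx": 0, "ry": 0.0, "rz": -0.183, "claw": 255}, {"x": 0.02, "y": -0.065, "z": 0, "rx": 0, "ry": 0.0, "rz": -0.244, "claw": 255}, {"x": 0.03, "y": -0.081, "z": 0, "rx": 0, "ry": 0.0, "rz": -0.305, "claw": 255}, {"x": 0.04, "y": -0.098, "z": 0, "rx": 0, "ry": 0.0, "rz": -0.366, "claw": 255}, {"x": 0.05, "y": -0.114, "z": 0, "rx": 0, "ry": 0.0, "rz": -0.427, "claw": 255}, {"x": 0.06, "y": -0.13, "z": 0, "rx": 0, "ry": 0.0, "rz": -0.488, "claw": 255}, {"x": 0.07, "y": -0.147, "z": 0, "rx": 0, "ry": 0.0, "rz": -0.549, "claw": 255}, {"x": 0.08, "y": -0.163, "z": 0, "rx": 0, "ry": 0.0, "rz": -0.61, "claw": 255}])

```text
t: 6.72
tool_pos: [0.4967, 0.1231, 0.0521]
orientation: [0.585, 3.086, -0.0]
force: [-0.7, 0.8, -0.8]
opening: 0.0198
gripper_force: 50.0
```

Emit:
arm_command(targets=[{"x": 0.012, "y": -0.016, "z": 0, "rx": 0, "ry": 0.0, "rz": -0.061, "claw": 255}, {"x": 0.024, "y": -0.032, "z": 0, "rx": 0, "ry": 0.0, "rz": -0.122, "claw": 255}, {"x": 0.036, "y": -0.049, "z": 0, "rx": 0, "ry": 0.0, "rz": -0.183, "claw": 255}, {"x": 0.048, "y": -0.065, "z": 0, "rx": 0, "ry": 0.0, "rz": -0.244, "claw": 255}, {"x": 0.06, "y": -0.081, "z": 0, "rx": 0, "ry": 0.0, "rz": -0.305, "claw": 255}, {"x": 0.06, "y": -0.081, "z": 0, "rx": 0, "ry": 0.0, "rz": -0.305, "claw": 255}, {"x": 0.06, "y": -0.081, "z": 0, "rx": 0, "ry": 0.0, "rz": -0.305, "claw": 255}, {"x": 0.06, "y": -0.081, "z": 0, "rx": 0, "ry": 0.0, "rz": -0.305, "claw": 255}])

```text
t: 7.38
tool_pos: [0.5264, 0.0835, 0.0522]
orientation: [1.471, 2.776, -0.001]
force: [-0.3, 0.4, -1.3]
opening: 0.0195
gripper_force: 50.0
```

Run:
```python
from h import *
a=np.radians(124); g=np.array([.5906,-.0093])+.1126*np.array([np.cos(a),np.sin(a)]); print(g)
todo([*g,.0533],124)
shot('scene','s5')
a=cv2.imread('pics/s5.png')[110:240,180:330]; cv2.imwrite('pics/s5c.png',cv2.resize(a,(690,598),interpolation=2))
```

```text
[0.52763488 0.08404963]
pos [0.5264 0.0835 0.0522] F [-0.3  0.4 -1.3] M [ 0.19  0.18 -0.04] t 7.38 shift [0.0025 0.0012 0.0022] turn [ 0.0004  0.0001 -0.0015]
```

View pics/s5c.png

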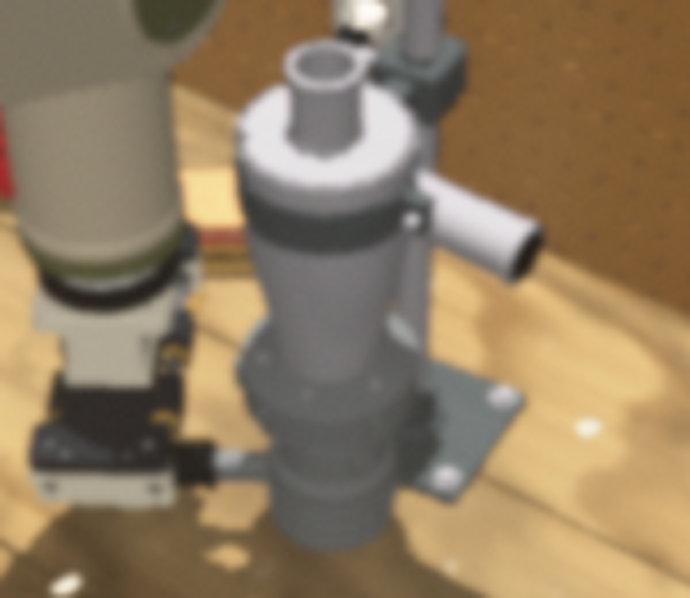

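The cup hangs level, centred under the ring at (335,500), and the gripper is at (110,440). I'll check the cup-to-ring offset within this same picture.

Run:
```python
from h import *
from scipy.optimize import least_squares
W,im=cloud('s5');P=W.reshape(-1,3);G=im.reshape(-1,3)
def fit(z0,z1,r,c=(.592,-.01),f=None):
    d=np.hypot(P[:,0]-c[0],P[:,1]-c[1]); m=(P[:,2]>z0)&(P[:,2]<z1)&(abs(d-r)<.007); th=np.degrees(np.arctan2(P[:,1]-c[1],P[:,0]-c[0]))%360
    m&=(th>185)&(th<300); Q=P[m]
    x=least_squares(lambda x:np.hypot(Q[:,0]-x[0],Q[:,1]-x[1])-r,c,loss='soft_l1',f_scale=.001).x; print(z0,len(Q),x)
fit(.127,.142,.049); fit(.03,.05,.038); fit(.05,.07,.038)
```

```text
0.127 122 [ 0.59263997 -0.01068773]
0.03 103 [ 0.59145055 -0.01187698]
0.05 106 [ 0.59122808 -0.01225998]
```

Emit:
arm_command(targets=[{"x": 0.0026, "y": 0.002, "z": 0.01, "rx": 0, "ry": 0, "rz": 0, "claw": 255}, {"x": 0.0026, "y": 0.002, "z": 0.02, "rx": 0, "ry": 0, "rz": 0, "claw": 255}, {"x": 0.0026, "y": 0.002, "z": 0.028, "rx": 0, "ry": 0, "rz": 0, "claw": 255}, {"x": 0.0026, "y": 0.002, "z": 0.03, "rx": 0, "ry": 0, "rz": 0, "claw": 255}, {"x": 0.0026, "y": 0.002, "z": 0.03, "rx": 0, "ry": 0, "rz": 0, "claw": 255}, {"x": 0.0026, "y": 0.002, "z": 0.03, "rx": 0, "ry": 0, "rz": 0, "claw": 255}])

```text
t: 7.93
tool_pos: [0.5284, 0.0842, 0.0679]
orientation: [1.475, 2.772, -0.0]
force: [0.2, 0.8, -2.5]
opening: 0.0195
gripper_force: 50.0
```

Emit:
arm_command(targets=[{"x": 0, "y": 0, "z": 0.002, "rx": 0, "ry": 0, "rz": 0, "claw": 255}, {"x": 0, "y": 0, "z": 0.004, "rx": 0, "ry": 0, "rz": 0, "claw": 255}, {"x": 0, "y": 0, "z": 0.006, "rx": 0, "ry": 0, "rz": 0, "claw": 255}, {"x": 0, "y": 0, "z": 0.008, "rx": 0, "ry": 0, "rz": 0, "claw": 255}, {"x": 0, "y": 0, "z": 0.01, "rx": 0, "ry": 0, "rz": 0, "claw": 255}, {"x": 0, "y": 0, "z": 0.01, "rx": 0, "ry": 0, "rz": 0, "claw": 255}, {"x": 0, "y": 0, "z": 0.01, "rx": 0, "ry": 0, "rz": 0, "claw": 255}])

```text
t: 8.52
tool_pos: [0.5283, 0.0841, 0.0727]
orientation: [1.476, 2.772, -0.0]
force: [0.2, -0.4, -1.5]
opening: 0.0192
gripper_force: 50.0
```

```bash
python3 -c "
from h import *
todo([.5277,.0843,.08],124)"
```

```text
pos [0.5283 0.0841 0.0727] F [ 0.2 -0.4 -1.5] M [0.13 0.15 0.02] t 8.52 shift [-0.0013  0.0004  0.0146] turn [0.0005 0.0006 0.0005]
```

Emit:
arm_command(targets=[{"x": 0, "y": 0, "z": 0.002, "rx": 0, "ry": 0, "rz": 0, "claw": 255}, {"x": 0, "y": 0, "z": 0.004, "rx": 0, "ry": 0, "rz": 0, "claw": 255}, {"x": 0, "y": 0, "z": 0.006, "rx": 0, "ry": 0, "rz": 0, "claw": 255}, {"x": 0, "y": 0, "z": 0.006, "rx": 0, "ry": 0, "rz": 0, "claw": 255}, {"x": 0, "y": 0, "z": 0.006, "rx": 0, "ry": 0, "rz": 0, "claw": 255}])

```text
t: 8.93
tool_pos: [0.5284, 0.0841, 0.0758]
orientation: [1.476, 2.772, -0.0]
force: [0.3, -0.4, -1.7]
opening: 0.0196
gripper_force: 50.0
```

Emit:
arm_command(targets=[{"x": 0, "y": 0, "z": 0.002, "rx": 0, "ry": 0, "rz": 0, "claw": 255}, {"x": 0, "y": 0, "z": 0.004, "rx": 0, "ry": 0, "rz": 0, "claw": 255}, {"x": 0, "y": 0, "z": 0.006, "rx": 0, "ry": 0, "rz": 0, "claw": 255}, {"x": 0, "y": 0, "z": 0.006, "rx": 0, "ry": 0, "rz": 0, "claw": 255}, {"x": 0, "y": 0, "z": 0.006, "rx": 0, "ry": 0, "rz": 0, "claw": 255}])

```text
t: 9.35
tool_pos: [0.5284, 0.0841, 0.0788]
orientation: [1.475, 2.772, -0.0]
force: [0.5, -0.1, -2.0]
opening: 0.0197
gripper_force: 50.0
```

```bash
python3 -c "
from h import *
todo([.5277,.0843,.08],124)"
```

```text
pos [0.5284 0.0841 0.0788] F [ 0.5 -0.1 -2. ] M [0.14 0.1  0.05] t 9.35 shift [-0.0013  0.0004  0.0025] turn [0.0005 0.0007 0.0005]
```

Emit:
arm_command(targets=[{"x": 0, "y": 0, "z": 0.002, "rx": 0, "ry": 0, "rz": 0, "claw": 255}, {"x": 0, "y": 0, "z": 0.004, "rx": 0, "ry": 0, "rz": 0, "claw": 255}, {"x": 0, "y": 0, "z": 0.006, "rx": 0, "ry": 0, "rz": 0, "claw": 255}, {"x": 0, "y": 0, "z": 0.006, "rx": 0, "ry": 0, "rz": 0, "claw": 255}, {"x": 0, "y": 0, "z": 0.006, "rx": 0, "ry": 0, "rz": 0, "claw": 255}])

```text
t: 9.77
tool_pos: [0.5281, 0.0841, 0.0815]
orientation: [1.476, 2.772, -0.001]
force: [1.1, -0.4, -3.4]
opening: 0.0194
gripper_force: 50.0
```

Emit:
arm_command(targets=[{"x": 0, "y": 0, "z": 0.001, "rx": 0, "ry": 0, "rz": 0, "claw": 255}, {"x": 0, "y": 0, "z": 0.002, "rx": 0, "ry": 0, "rz": 0, "claw": 255}, {"x": 0, "y": 0, "z": 0.003, "rx": 0, "ry": 0, "rz": 0, "claw": 255}, {"x": 0, "y": 0, "z": 0.004, "rx": 0, "ry": 0, "rz": 0, "claw": 255}, {"x": 0, "y": 0, "z": 0.004, "rx": 0, "ry": 0, "rz": 0, "claw": 255}, {"x": 0, "y": 0, "z": 0.004, "rx": 0, "ry": 0, "rz": 0, "claw": 255}])

```text
t: 10.27
tool_pos: [0.5281, 0.0842, 0.0835]
orientation: [1.476, 2.772, -0.001]
force: [-0.1, 1.8, -4.3]
opening: 0.0193
gripper_force: 50.0
```

```bash
python3 -c "
from h import *
todo([.5277,.0843,.085],124)"
```

```text
pos [0.5281 0.0842 0.0835] F [-0.1  1.8 -4.3] M [0.42 0.29 0.02] t 10.27 shift [-0.0008  0.0003  0.003 ] turn [0.0005 0.0004 0.0005]
```

Emit:
arm_command(targets=[{"x": -0.0008, "y": 0, "z": 0.002, "rx": 0, "ry": 0, "rz": 0, "claw": 255}, {"x": -0.0008, "y": 0, "z": 0.004, "rx": 0, "ry": 0, "rz": 0, "claw": 255}, {"x": -0.0008, "y": 0, "z": 0.004, "rx": 0, "ry": 0, "rz": 0, "claw": 255}, {"x": -0.0008, "y": 0, "z": 0.004, "rx": 0, "ry": 0, "rz": 0, "claw": 255}], squeeze=60)

```text
t: 10.6
tool_pos: [0.5279, 0.0841, 0.0857]
orientation: [1.476, 2.772, -0.0]
force: [0.5, 0.7, -6.0]
opening: 0.0197
gripper_force: 60.0
```

Emit:
arm_command(targets=[{"x": 0, "y": 0, "z": 0.002, "rx": 0, "ry": 0, "rz": 0, "claw": 255}, {"x": 0, "y": 0, "z": 0.004, "rx": 0, "ry": 0, "rz": 0, "claw": 255}, {"x": 0, "y": 0, "z": 0.004, "rx": 0, "ry": 0, "rz": 0, "claw": 255}, {"x": 0, "y": 0, "z": 0.004, "rx": 0, "ry": 0, "rz": 0, "claw": 255}, {"x": 0, "y": 0, "z": 0.004, "rx": 0, "ry": 0, "rz": 0, "claw": 255}])

```text
t: 11.02
tool_pos: [0.5278, 0.0841, 0.0875]
orientation: [1.476, 2.772, -0.001]
force: [0.6, 0.8, -6.0]
opening: 0.0195
gripper_force: 60.0
```

Run:
```python
from h import *
for h in (124,137):
    a=np.radians(h); g=np.array([.5906,-.0093])+.1126*np.array([np.cos(a),np.sin(a)])
    todo([*g,.0878],h)
```

```text
pos [0.5278 0.0841 0.0875] F [ 0.6  0.8 -6. ] M [0.59 0.2  0.07] t 11.02 shift [-0.0003 -0.0002  0.0005] turn [0.0004 0.0005 0.0005]
pos [0.5278 0.0841 0.0875] F [ 0.6  0.8 -6. ] M [0.59 0.2  0.07] t 11.02 shift [-0.0391 -0.0333  0.0005] turn [0.0004 0.0005 0.114 ]
```

Run:
```python
import numpy as np
f=lambda h:.1126*np.array([np.cos(np.radians(h)),np.sin(np.radians(h))])
for b in (124,139,154,169):
    for k in (3,6,9,12,15): print(b,k,((f(b+k)-f(b))/.5).round(4),round(np.radians(k)/2,4))
```

```text
124 3 [-0.0096 -0.0068] 0.0262
124 6 [-0.0188 -0.0142] 0.0524
124 9 [-0.0277 -0.022 ] 0.0785
124 12 [-0.0361 -0.0303] 0.1047
124 15 [-0.044 -0.039] 0.1309
139 3 [-0.0075 -0.0091] 0.0262
139 6 [-0.0145 -0.0186] 0.0524
139 9 [-0.021  -0.0284] 0.0785
139 12 [-0.027  -0.0386] 0.1047
139 15 [-0.0324 -0.049 ] 0.1309
154 3 [-0.0049 -0.0107] 0.0262
154 6 [-0.0092 -0.0217] 0.0524
154 9 [-0.013  -0.0329] 0.0785
154 12 [-0.0161 -0.0442] 0.1047
154 15 [-0.0187 -0.0558] 0.1309
169 3 [-0.0019 -0.0116] 0.0262
169 6 [-0.0033 -0.0233] 0.0524
169 9 [-0.004  -0.0351] 0.0785
169 12 [-0.0041 -0.0469] 0.1047
169 15 [-0.0036 -0.0587] 0.1309
```

Emit:
arm_command(targets=[{"x": -0.0096, "y": -0.0068, "z": 0, "rx": 0, "ry": 0, "rz": 0.0262, "claw": 255}, {"x": -0.0188, "y": -0.0142, "z": 0, "rx": 0, "ry": 0, "rz": 0.0524, "claw": 255}, {"x": -0.0277, "y": -0.022, "z": 0, "rx": 0, "ry": 0, "rz": 0.0785, "claw": 255}, {"x": -0.0361, "y": -0.0303, "z": 0, "rx": 0, "ry": 0, "rz": 0.1047, "claw": 255}, {"x": -0.044, "y": -0.039, "z": 0, "rx": 0, "ry": 0, "rz": 0.1309, "claw": 255}, {"x": -0.044, "y": -0.039, "z": 0, "rx": 0, "ry": 0, "rz": 0.1309, "claw": 255}])

```text
t: 11.52
tool_pos: [0.5053, 0.0641, 0.0875]
orientation: [1.098, 2.942, -0.001]
force: [0.3, 0.7, -6.0]
opening: 0.0192
gripper_force: 60.0
```

Run:
```python
from h import *
for h in (139,):
    a=np.radians(h); g=np.array([.5906,-.0093])+.1126*np.array([np.cos(a),np.sin(a)])
    todo([*g,.0878],h)
```

```text
pos [0.5053 0.0641 0.0875] F [ 0.3  0.7 -6. ] M [0.54 0.35 0.1 ] t 11.52 shift [0.0006 0.0009 0.0006] turn [ 0.0004  0.0004 -0.0007]
```

Free turning, with no lateral force. I'll continue.

Emit:
arm_command(targets=[{"x": -0.0075, "y": -0.0091, "z": 0, "rx": 0, "ry": 0, "rz": 0.0262, "claw": 255}, {"x": -0.0145, "y": -0.0186, "z": 0, "rx": 0, "ry": 0, "rz": 0.0524, "claw": 255}, {"x": -0.021, "y": -0.0284, "z": 0, "rx": 0, "ry": 0, "rz": 0.0785, "claw": 255}, {"x": -0.027, "y": -0.0386, "z": 0, "rx": 0, "ry": 0, "rz": 0.1047, "claw": 255}, {"x": -0.0324, "y": -0.049, "z": 0, "rx": 0, "ry": 0, "rz": 0.1309, "claw": 255}, {"x": -0.0324, "y": -0.049, "z": 0, "rx": 0, "ry": 0, "rz": 0.1309, "claw": 255}])

```text
t: 12.02
tool_pos: [0.4894, 0.0397, 0.0876]
orientation: [0.707, 3.06, -0.0]
force: [0.4, 1.8, -4.5]
opening: 0.0194
gripper_force: 60.0
```

Emit:
arm_command(targets=[{"x": -0.0049, "y": -0.0107, "z": 0, "rx": 0, "ry": 0, "rz": 0.0262, "claw": 255}, {"x": -0.0092, "y": -0.0217, "z": 0, "rx": 0, "ry": 0, "rz": 0.0524, "claw": 255}, {"x": -0.013, "y": -0.0329, "z": 0, "rx": 0, "ry": 0, "rz": 0.0785, "claw": 255}, {"x": -0.0161, "y": -0.0442, "z": 0, "rx": 0, "ry": 0, "rz": 0.1047, "claw": 255}, {"x": -0.0187, "y": -0.0558, "z": 0, "rx": 0, "ry": 0, "rz": 0.1309, "claw": 255}, {"x": -0.0187, "y": -0.0558, "z": 0, "rx": 0, "ry": 0, "rz": 0.1309, "claw": 255}])

```text
t: 12.52
tool_pos: [0.4803, 0.0118, 0.0876]
orientation: [0.304, 3.126, -0.0]
force: [0.2, 1.9, -5.9]
opening: 0.0195
gripper_force: 60.0
```

Run:
```python
from h import *
for h in (169,176):
    a=np.radians(h); g=np.array([.5906,-.0093])+.1126*np.array([np.cos(a),np.sin(a)])
    todo([*g,.0878],h)
```

```text
pos [0.4803 0.0118 0.0876] F [ 0.2  1.9 -5.9] M [0.3  0.45 0.19] t 12.52 shift [-0.0004  0.0007  0.0003] turn [0.0001 0.0006 0.0009]
pos [0.4803 0.0118 0.0876] F [ 0.2  1.9 -5.9] M [0.3  0.45 0.19] t 12.52 shift [-0.004  -0.0266  0.0003] turn [0.     0.0006 0.062 ]
```

Emit:
arm_command(targets=[{"x": -0.0015, "y": -0.0078, "z": 0, "rx": 0, "ry": 0, "rz": 0.0175, "claw": 255}, {"x": -0.0025, "y": -0.0155, "z": 0, "rx": 0, "ry": 0, "rz": 0.035, "claw": 255}, {"x": -0.003, "y": -0.0233, "z": 0, "rx": 0, "ry": 0, "rz": 0.0524, "claw": 255}, {"x": -0.003, "y": -0.0233, "z": 0, "rx": 0, "ry": 0, "rz": 0.0524, "claw": 255}, {"x": -0.003, "y": -0.0233, "z": 0, "rx": 0, "ry": 0, "rz": 0.0524, "claw": 255}])

```text
t: 12.93
tool_pos: [0.4788, 0.0008, 0.0876]
orientation: [0.144, 3.137, 0.001]
force: [-0.6, 1.2, -5.8]
opening: 0.0196
gripper_force: 60.0
```

Emit:
arm_command(targets=[{"x": 0, "y": -0.004, "z": 0, "rx": 0, "ry": 0, "rz": 0.009, "claw": 255}, {"x": 0, "y": -0.008, "z": 0, "rx": 0, "ry": 0, "rz": 0.018, "claw": 255}, {"x": 0, "y": -0.008, "z": 0, "rx": 0, "ry": 0, "rz": 0.018, "claw": 255}, {"x": 0, "y": -0.008, "z": 0, "rx": 0, "ry": 0, "rz": 0.018, "claw": 255}])

```text
t: 13.27
tool_pos: [0.4787, -0.0034, 0.0875]
orientation: [0.083, 3.139, 0.001]
force: [-0.6, 1.8, -6.6]
opening: 0.0198
gripper_force: 60.0
```

Run:
```python
from h import *
for h in (177,):
    a=np.radians(h); g=np.array([.5906,-.0093])+.1126*np.array([np.cos(a),np.sin(a)])
    todo([*g,.0878],h)
```

```text
pos [ 0.4787 -0.0034  0.0875] F [-0.6  1.8 -6.6] M [0.25 0.68 0.12] t 13.27 shift [-0.001  -0.0001  0.0006] turn [-0.0002  0.0005  0.0002]
```

Emit:
arm_command(targets=[{"x": -0.0005, "y": 0, "z": -0.002, "rx": 0, "ry": 0, "rz": 0, "claw": 255}, {"x": -0.0005, "y": 0, "z": -0.004, "rx": 0, "ry": 0, "rz": 0, "claw": 255}, {"x": -0.0005, "y": 0, "z": -0.004, "rx": 0, "ry": 0, "rz": 0, "claw": 255}, {"x": -0.0005, "y": 0, "z": -0.004, "rx": 0, "ry": 0, "rz": 0, "claw": 255}])

```text
t: 13.6
tool_pos: [0.4787, -0.0034, 0.0857]
orientation: [0.082, 3.139, 0.0]
force: [0.9, 1.9, -5.5]
opening: 0.0194
gripper_force: 60.0
```

Emit:
arm_command(targets=[{"x": 0, "y": 0, "z": -0.0015, "rx": 0, "ry": 0, "rz": 0, "claw": 255}, {"x": 0, "y": 0, "z": -0.003, "rx": 0, "ry": 0, "rz": 0, "claw": 255}, {"x": 0, "y": 0, "z": -0.003, "rx": 0, "ry": 0, "rz": 0, "claw": 255}, {"x": 0, "y": 0, "z": -0.003, "rx": 0, "ry": 0, "rz": 0, "claw": 255}])

```text
t: 13.93
tool_pos: [0.4788, -0.0035, 0.0843]
orientation: [0.082, 3.139, 0.0]
force: [1.0, 1.8, -4.9]
opening: 0.0195
gripper_force: 60.0
```

Emit:
arm_command(targets=[{"x": 0, "y": 0, "z": -0.001, "rx": 0, "ry": 0, "rz": 0, "claw": 255}, {"x": 0, "y": 0, "z": -0.002, "rx": 0, "ry": 0, "rz": 0, "claw": 255}, {"x": 0, "y": 0, "z": -0.002, "rx": 0, "ry": 0, "rz": 0, "claw": 255}])

```text
t: 14.18
tool_pos: [0.479, -0.0035, 0.0835]
orientation: [0.082, 3.138, 0.0]
force: [0.0, 1.4, -2.1]
opening: 0.0194
gripper_force: 60.0
```

The support comes at the predicted notch height, 3 mm below the high ledge. I'll unload a little more and then feel for the stop gently.

Emit:
arm_command(targets=[{"x": 0, "y": 0, "z": -0.001, "rx": 0, "ry": 0, "rz": 0, "claw": 255}, {"x": 0, "y": 0, "z": -0.001, "rx": 0, "ry": 0, "rz": 0, "claw": 255}, {"x": 0, "y": 0, "z": -0.001, "rx": 0, "ry": 0, "rz": 0, "claw": 255}])

```text
t: 14.43
tool_pos: [0.4791, -0.0035, 0.0831]
orientation: [0.082, 3.138, 0.0]
force: [0.9, 1.9, -1.0]
opening: 0.0196
gripper_force: 60.0
```

Emit:
arm_command(targets=[{"x": 0, "y": -0.004, "z": 0, "rx": 0, "ry": 0, "rz": 0.009, "claw": 255}, {"x": 0, "y": -0.006, "z": 0, "rx": 0, "ry": 0, "rz": 0.0135, "claw": 255}, {"x": 0, "y": -0.006, "z": 0, "rx": 0, "ry": 0, "rz": 0.0135, "claw": 255}, {"x": 0, "y": -0.006, "z": 0, "rx": 0, "ry": 0, "rz": 0.0135, "claw": 255}])

```text
t: 14.77
tool_pos: [0.4789, -0.0068, 0.083]
orientation: [0.04, 3.139, -0.0]
force: [1.5, -0.8, 2.6]
opening: 0.0194
gripper_force: 60.0
```

Emit:
arm_command(targets=[{"x": 0, "y": 0, "z": 0, "rx": 0, "ry": 0, "rz": 0, "claw": 200}, {"x": 0, "y": 0, "z": 0, "rx": 0, "ry": 0, "rz": 0, "claw": 150}, {"x": 0, "y": 0, "z": 0, "rx": 0, "ry": 0, "rz": 0, "claw": 100}, {"x": 0, "y": 0, "z": 0, "rx": 0, "ry": 0, "rz": 0, "claw": 100}, {"x": 0, "y": 0, "z": 0, "rx": 0, "ry": 0, "rz": 0, "claw": 100}, {"x": 0, "y": 0, "z": 0, "rx": 0, "ry": 0, "rz": 0, "claw": 100}, {"x": 0, "y": 0, "z": 0, "rx": 0, "ry": 0, "rz": 0, "claw": 100}, {"x": 0, "y": 0, "z": 0, "rx": 0, "ry": 0, "rz": 0, "claw": 100}])

```text
t: 15.43
tool_pos: [0.4785, -0.0064, 0.0826]
orientation: [0.04, 3.14, 0.0]
force: [0.3, -0.2, 0.0]
opening: 0.0559
gripper_force: 0.0
```

Emit:
arm_command(targets=[{"x": 0, "y": 0, "z": 0.03, "rx": 0, "ry": 0, "rz": 0, "claw": 100}, {"x": 0, "y": 0, "z": 0.06, "rx": 0, "ry": 0, "rz": 0, "claw": 100}, {"x": -0.04, "y": 0, "z": 0.1, "rx": 0, "ry": 0, "rz": 0, "claw": 100}, {"x": -0.1, "y": 0, "z": 0.15, "rx": 0, "ry": 0, "rz": 0, "claw": 100}, {"x": -0.16, "y": 0, "z": 0.2, "rx": 0, "ry": 0, "rz": 0, "claw": 100}, {"x": -0.16, "y": 0, "z": 0.2, "rx": 0, "ry": 0, "rz": 0, "claw": 100}, {"x": -0.16, "y": 0, "z": 0.2, "rx": 0, "ry": 0, "rz": 0, "claw": 100}])

```text
t: 16.02
tool_pos: [0.3996, -0.0067, 0.1852]
orientation: [0.04, 3.133, -0.001]
force: [0.5, -0.2, 0.0]
opening: 0.0566
gripper_force: 0.0
```

Run:
```python
from h import *
s=robot.read_state();print(s['t'],s['tool_pos'],s['opening'])
shot('scene','s6')
W,im=cloud('s6');P=W.reshape(-1,3);G=im.reshape(-1,3).astype(int).sum(1)
m=(G<150)&(abs(P[:,2]-.095)<.02)&(P[:,0]>.42)&(P[:,0]<.54)&(abs(P[:,1])<.04);H=P[m]
if len(H): print('handle',len(H),H.mean(0),H.min(0),H.max(0)); A=np.polyfit(H[:,0],H[:,2],1);print('slope z/x',A[0])
a=cv2.imread('pics/s6.png')[110:240,180:330]; cv2.imwrite('pics/s6c.png',cv2.resize(a,(690,598),interpolation=2))
```

```text
16.0167 [ 0.39958453 -0.00666782  0.18521515] 0.056623313799131894
handle 164 [ 0.4790475  -0.01474073  0.09630748] [ 0.44059375 -0.02044292  0.08529086] [ 0.52287875 -0.00286177  0.10401178]
slope z/x -0.019120797296692454
```

View pics/s6c.png

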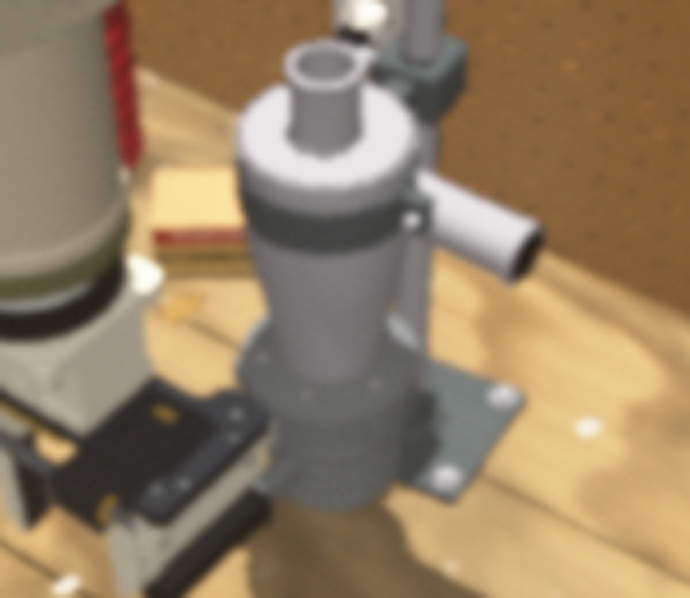

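The cup hangs level in the ring at (335,450), with its handle to the front behind the gripper at (270,490). The gripper is clear, so I'm handing in.

```bash
python3 -c "
from h import *
print(robot.close_job())"
```

```text
the job is handed in; nothing more can be done
None
```

I handed the job in at about 16 s: the cup is hanging level in the bayonet ring with its handle to the front. The lugs came to rest at the notch height, the gripper is clear, and the other items weren't touched. The hand-in returned no verdict, and I never turned the cup as far as the stop.

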